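Clear the swing-out board and stow it under the counter shelf

TASK

The wooden serving board is swung out from under the little counter shelf with the spice jar standing on it. Stand the spice jar upright on the free half of the small tray beside the salt shaker, then push the free end of the board so that it swings about the shelf leg it hangs on, all the way in under the shelf until it rests along the back rail. Do not knock against the shelf, and leave the salt shaker, the honey jar, the tin, the mug and the garlic where they are.

Things in the scene. Friction and masses are not known exactly. Their poses are not given: they have to be found in the camera images.
- shelf: Fixed counter shelf: wooden deck 140 (x) x 400 (y) x 15 mm, underside 125 mm above the worktop, on four steel legs 12 mm thick at x = -15 and +35, y = +175 and -175 mm. Origin: on the worktop below the deck's middle; x to its back (away from the robot), y left, z up. A low stop rail (front face x = +29 mm, 10 to 32 mm high) joins the rear legs. Between the front legs it is open.
- deck_edge (a point): Middle of the lower front edge of the shelf's deck (shelf x = -70 mm, 125 mm up), axes as the shelf. A gripper's body does not fit below the deck: upright fingers cannot follow the board all the way in, but fingers slanted about 35 degrees, tips forward under this edge, can.
- pivot (a point): Foot of the shelf's front left leg, on which the board's hanging hole (17 mm) is threaded: the board can only swing about this point (2.5 mm play). Shelf x = -15, y = +175 mm.
- board: Loose wooden paddle board 28 mm thick, 0.45 kg, flat on the worktop, threaded on the pivot leg. Origin: hole centre, underside; z up. It extends along its own -y: handle 36 mm wide to y = -90, then blade 85 mm wide (x -42.5 to +42.5) to the free end at y = -290 mm. It starts swung out 31 to 38 degrees; the long -x edge faces the robot: push there, 1 to 4 N.
- board_end (a point): Middle of the board's free end face, 14 mm above the worktop, axes as the board. Stowed, the board's y axis is parallel to the shelf's, its +x edge lies along the stop rail and its -x edge 12 mm behind the deck's front edge.
- jar_mid (a point): Centre, 53 mm above its foot, of the loose spice jar with a red cap: round, 45 mm across, 106 mm tall, 0.11 kg, standing on the board 200 to 225 mm from the hole. z is its long axis. Too tall to pass under the deck while on the board. Grasp it across its width about 25 mm above this point, so that the gripper's body stays clear of the cap's top (53 mm above this point).
- tray: Fixed small wooden tray 200 (x) x 110 (y) mm, rim 14 mm high and 6 mm thick, floor 6 mm above the worktop. Origin: below its middle, at worktop height; x along its length. The salt shaker stands on its +x half; the -x half (centre at x = -50 mm), the half toward the robot, is free for the spice jar.
- salt_mid (a point): Centre (45 mm above its foot) of the loose salt shaker, 44 mm across, 90 mm tall, on the tray. To be left alone.
- honey_jar: Loose squat jar with a yellow lid, 71 mm across, 86 mm tall, on the shelf's deck; origin in its underside. To be left alone.
- tomato_tin: Loose low tin, 75 mm across, 58 mm tall, on the shelf's deck; origin in its underside. To be left alone. It and the honey jar may have changed places.
- mug: Loose white dotted mug, 82 mm across, 91 mm tall, on the worktop to the left; origin in its underside. To be left alone.
- garlic: Loose garlic bulb, 56 mm, on the worktop to the left; origin in its underside. To be left alone.

How it is judged:
By the outcome, as a careful person would: the job done as asked, in the order asked, and still so for the second after the job is handed in, with the robot touching nothing.
It also fails if it takes over 69 s, if anything falls off the work surface, if the arm or the gripper's body presses on something with over 40 N, if the wrist force passes 120 N, or if a joint passes its speed limit or range.

ROBOT

A 7-joint arm with a two-finger parallel gripper is mounted at the origin on a cart in front of the work surface, level with it; the furniture and walls round the work are solid. World frame = base frame: x ahead of the robot, y to its left, z up, the work surface at z = 0. Lengths are in m, angles in rad, forces in N, time in s.
With the tool pointing down it reaches from about 0.4 to 0.85 m from the base axis. Payload 10.4 kg.
Tool frame: the origin (TCP) lies between the finger pads; the fingertips stand 22 mm ahead of it and the grasp point (between the pads) lies 3 mm ahead of it; z points along the fingers, y is the line along which they close (so a half turn about z gives the same grasp; the last joint's range is limited). The gripper opens to 85 mm and grips with 20 to 120 N. Pads are 22 mm wide; open, the fingers measure 114 mm over their backs; the gripper's body (76 mm by 85 mm) begins 54 mm behind the grasp point. The pads swing forward as they close: fully open they stand 13 mm farther back than shut.
Start: joints at [1.308, 0.332, -0.065, 1.46, 0.022, 1.35, -0.088], TCP at [0.148, -0.607, 0.253] pointing down, gripper open.
Joint ranges: [-2.6, 2.6], [-0.5, 2.12], [-1.47, 1.34], [0.16, 2.42], [-1.27, 4.41], [0.06, 2.06], [-2.6, 2.6]. Speed limits (rad/s): [2.22, 2.22, 2.79, 2.79, 3.14, 3.14, 3.14].

INTERFACE

Orientations are given as a unit quaternion [x, y, z, w].
In Python, from workcell import manip, camera, ticket, boxes_of, outline_of gives the robot as it stands.
- The arm moves only by the tool carry_out, never from a script. Its argument "deltas" is a list of rows, each a list of 5 numbers: the shift along the tool's x, y, z as a fraction of full scale, then the turn about the tool's z as a fraction of full scale, then the opening, from -1 (shut) to 1 (fully open), so that 0 is half open. In form: [[tx, ty, tz, spin, gripper], ...]. A call has 1 to 20 rows; each row is the pose to reach, as a shift and turn from the pose commanded when the call began, along the tool's axes at that moment; what a row does not reach only later rows make up. Full scale, the value 1, is 150 mm for a shift and 30 degrees for a turn. A row lasts 1/8 s, in which the tool goes at most 62.5 mm and 10.7 degrees, less where a joint would pass 70% of its speed; a pose out of reach is approached as far as the arm can. A call with a number of a shift or a turn outside -1 to 1 is refused whole. A call with a gripper value outside its range is refused whole. The fingers move at their own pace and stop on an object; "force" is the grip in N (left out, the last holds). Time passes only in rows, so rows that repeat a pose let the fingers close. It gives the time, the measured TCP pose, the force, the opening and the grip force at its end, in the units of the state.
- manip.get_obs(): the state, without advancing time (a new reading comes with each control period).
- camera(name): name is "scene" or "top" or "wrist"; returns a dict with "img" (420x560x3 uint8, red, green, blue), "depth" (420x560 float32, m along the optical axis (not along the pixel's ray), 0 where there is no reading), "vertical_fov" (degrees; the focal length in pixels is half the picture's height over the tangent of half this angle, whatever the lens; pixels are square), "cx", "cy" (the principal point, pixels), "k1" (the pictures are not rectified: a ray, as slopes to the right and down, at radius r is drawn at 1 + k1 r^2 times it, then the intrinsics apply), "R" (3x3) and "t" (3): a world point X has camera coordinates R X + t. Camera axes: x right, y down, z forward; pixel columns grow to the right and rows downward; lengths in m; the calibration is good to about 2 mm. A picture is of the moment at which its call begins.
- ticket.hand_in(): hands the job in; it is judged then, once.
Trained networks look in a picture, given as the dict that the camera call returned (one of the last four; its "shot" number tells which), for a name from the list of things; names that differ only in an ending like _2 or _b are one class to them, and where a whole thing is asked for, a point or a joint stands for the part that bears it (a point fixed in the world has none). Each returns a list of dicts, best first, with "conf" (0 to 1); they miss things now and then, are a little off and sometimes report something else, mostly with a low value. They report only what shows in the picture. A call takes as long as a camera call.
- boxes_of(query, picture): "position" ([x, y, z] in m, in world coordinates, good to about 4 mm: the middle of the surface that is visible of it).
- outline_of(query, picture): "region" (420x560 bool, what is visible of it).
The state is a dict: "clock": time; "joint_pos": joint angles; "joint_velocities": joint speeds; "tau": joint torques, N m; "position": TCP position; "ee_rot": TCP orientation; "ft_force": force on the tool from outside, world axes, zero at the start; "torque": the same for the moment, N m; "grip_width": opening from 0.0 (shut) to 1.0 (fully open); "grasp_force": force on a finger pad.
Only numpy, scipy, OpenCV 4.12 (cv2) and the standard library are available. Lean on these libraries where they do the work, as an engineer would, in place of code of your own. Each camera call takes 0.05 s, during which the arm holds its last target. There are 200 camera calls.

## Working session

There is one attempt and no reset: what is moved stays moved. The work goes in short steps, Python scripts to look and compute and a tool call to move; the robot and the scene stay as the last step left them, time stands still between calls to the robot, and variables do not carry over. Pictures are saved under pics/ and viewed, at most 10 in all, crops included, and the job is handed in when it is done.

Besides the shell and the picture viewer there is one more tool, called after ">>>" as name([rows], argument=value, ...), one row to a line, values as JSON. carry_out: Moves the arm, as the interface text tells. Its arguments: {"type":"object","properties":{"deltas":{"type":"array","items":{"type":"array","items":{"type":"number"}}},"force":{"type":"number"}},"required":["deltas"]}

```bash
mkdir -p pics; ls; cat > h.py <<'E'
import numpy as np, cv2
from workcell import manip, camera, ticket, boxes_of, outline_of
def pts(p,mask=None):
    d=p["depth"];h,w=d.shape;f=h/2/np.tan(np.radians(p["vertical_fov"]/2))
    K=np.array([[f,0,p["cx"]],[0,f,p["cy"]],[0,0,1]]);
    m=d>0
    if mask is not None:m&=mask
    v,u=np.nonzero(m)
    s=cv2.undistortPoints(np.stack([u,v],1).astype(np.float64)[:,None],K,np.array([p["k1"],0,0,0.]))[:,0]
    z=d[v,u];c=np.c_[s*z[:,None],z]
    return (c-np.array(p["t"]))@np.array(p["R"]),u,v
E
python3 - <<'E'
from h import *
o=manip.get_obs()
print({k:np.round(v,3) for k,v in o.items()})
for n in("scene","top"):
    p=camera(n);cv2.imwrite(f"pics/{n}0.png",p["img"][...,::-1])
    for q in("shelf","board","board_end","jar_mid","tray","salt_mid","honey_jar","tomato_tin","mug","garlic"):
        b=boxes_of(q,p);print(n,q,[(round(x["conf"],2),np.round(x["position"],3)) for x in b[:2]])
        r=outline_of(q,p)
        if r and r[0]["region"].any():
            P,_,_=pts(p,r[0]["region"])
            print("    ",round(r[0]["conf"],2),np.round(np.percentile(P,[2,50,98],axis=0),3).tolist())
E
```

```text
pics
{'clock': np.float64(0.0), 'joint_pos': array([ 1.308,  0.333, -0.065,  1.461,  0.022,  1.35 , -0.088]), 'joint_velocities': array([-0.002, -0.001, -0.   , -0.001, -0.   ,  0.   ,  0.   ]), 'tau': array([ 2.0000e-03, -6.2544e+01,  5.1000e-02, -3.9160e+01,  1.6000e-02,
        1.0000e-02,  0.0000e+00]), 'position': array([ 0.148, -0.607,  0.252]), 'ee_rot': array([ 0.993,  0.12 , -0.   , -0.001]), 'ft_force': array([ 0.006, -0.669,  0.091]), 'torque': array([-0.025, -0.026,  0.004]), 'grasp_force': np.float64(0.0), 'grip_width': np.float64(0.999)}
scene shelf [(0.6, array([0.631, 0.142, 0.138]))]
     0.67 [[0.571, -0.062, 0.013], [0.638, 0.142, 0.139], [0.717, 0.315, 0.143]]
scene board [(0.62, array([0.524, 0.162, 0.031]))]
     0.78 [[0.439, 0.053, 0.002], [0.528, 0.165, 0.027], [0.628, 0.314, 0.031]]
scene board_end [(0.62, array([0.526, 0.164, 0.03 ])), (0.22, array([0.638, 0.137, 0.141]))]
     0.83 [[0.439, 0.053, 0.002], [0.523, 0.164, 0.027], [0.628, 0.314, 0.032]]
scene jar_mid [(0.65, array([0.492, 0.136, 0.093]))]
     0.78 [[0.483, 0.113, 0.033], [0.49, 0.138, 0.095]
[... 1521 characters left out ...]
223, 0.006], [0.551, -0.167, 0.015]]
top salt_mid [(0.61, array([ 0.502, -0.212,  0.058]))]
     0.82 [[0.491, -0.266, 0.005], [0.501, -0.216, 0.056], [0.531, -0.205, 0.095]]
top honey_jar [(0.88, array([0.643, 0.211, 0.206]))]
     0.91 [[0.63, 0.172, 0.141], [0.645, 0.208, 0.201], [0.694, 0.242, 0.226]]
top tomato_tin [(0.73, array([ 0.671, -0.015,  0.191]))]
     0.61 [[0.652, -0.051, 0.142], [0.672, -0.014, 0.192], [0.724, 0.018, 0.197]]
top mug [(0.67, array([0.444, 0.251, 0.055]))]
     0.93 [[0.398, 0.213, 0.009], [0.446, 0.252, 0.051], [0.488, 0.287, 0.09]]
top garlic [(0.82, array([0.476, 0.359, 0.036]))]
     0.65 [[0.46, 0.337, 0.015], [0.477, 0.359, 0.035], [0.502, 0.385, 0.052]]
```

```bash
python3 - <<'E'
from h import *
from scipy.optimize import least_squares
tp=[]
for n in("scene","top"):
    p=camera(n);P,u,v=pts(p)
    def rect(m,name):
        Q=P[m][:,:2].astype(np.float32);r=cv2.minAreaRect(Q*1000);print(n,name,len(Q),np.round(r[0],1),np.round(r[1],1),round(r[2],2),np.round(np.percentile(P[m][:,2],[10,50,90]),4))
    m=(P[:,2]>.134)&(P[:,2]<.147)&(P[:,0]>.53)&(P[:,0]<.76)&(P[:,1]>-.12)&(P[:,1]<.37)
    rect(m,"deck")
    # front edge fit: min x per y bin
    Q=P[m]; e=[]
    for y in np.arange(-.06,.31,.01):
        k=abs(Q[:,1]-y)<.005
        if k.sum()>5:e.append((y,np.percentile(Q[k,0],2)))
    e=np.array(e);c=np.polyfit(e[:,0],e[:,1],1);r=e[:,1]-np.polyval(c,e[:,0]);k=abs(r)<.003;c=np.polyfit(e[k,0],e[k,1],1);print(" edge x=",np.round(c,4),np.std(r[k]))
    rg=outline_of("board",p)[0]["region"];B,_,_=pts(p,rg);mb=B[:,2]>.022;B=B[mb&(B[:,2]<.034)]
    r=cv2.minAreaRect((B[:,:2]*1000).astype(np.float32));print(" board",np.round(cv2.boxPoints(r),1).tolist())
    # blade long -x edge fit
    for q in("jar_mid","salt_mid"):
        J,_,_=pts(p,outline_of(q,p)[0]["region"]);R=.0225 if q[0]=="j" else .022
        z0,z1=(.05,.13) if q[0]=="j" else (.02,.09)
        J=J[(J[:,2]>z0)&(J[:,2]<z1)]
        s=least_squares(lambda a:np.hypot(J[:,0]-a[0],J[:,1]-a[1])-R,J[:,:2].mean(0)+[.015,0],loss="soft_l1",f_scale=.002);print(" ",q,np.round(s.x,4),J[:,2].max())
    T=(P[:,2]>.0025)&(P[:,2]<.018)&(P[:,0]>.33)&(P[:,0]<.6)&(P[:,1]>-.33)&(P[:,1]<-.13);rect(T,"tray")
    rect(T&(P[:,2]>.011),"rim")
E
```

```text
scene deck 3604 [651.3 125.9] [149.4 400.8] 4.85 [0.1381 0.1402 0.1421]
 edge x= [-0.0816  0.5911] 0.0009263884459433201
 board [[428.70001220703125, 79.69999694824219], [504.20001220703125, 31.200000762939453], [670.0, 288.6000061035156], [594.5, 337.20001220703125]]
  jar_mid [0.5073 0.1304] 0.12973075388308647
  salt_mid [ 0.5138 -0.2267] 0.089909678884081
scene tray 1908 [ 463.6 -230.5] [198.7 267. ] 89.98 [0.0036 0.0065 0.0132]
scene rim 338 [ 458.4 -225.9] [202.4 115.2] 6.7 [0.0115 0.0134 0.016 ]
top deck 7310 [651.1 124.9] [143.  398.6] 4.63 [0.137  0.1388 0.1406]
 edge x= [-0.0822  0.5924] 0.0006597635585576828
 board [[430.70001220703125, 76.4000015258789], [503.20001220703125, 30.5], [669.0, 292.1000061035156], [596.5, 338.0]]
  jar_mid [0.5073 0.1293] 0.12966142161904726
  salt_mid [ 0.5151 -0.227 ] 0.0898322061752965
top tray 3596 [ 465.3 -230. ] [267.5 199.9] 0.02 [0.0035 0.0059 0.0127]
top rim 577 [ 459.8 -226.6] [199.8 111.8] 7.85 [0.0115 0.0132 0.0152]
```

View pics/scene0.png

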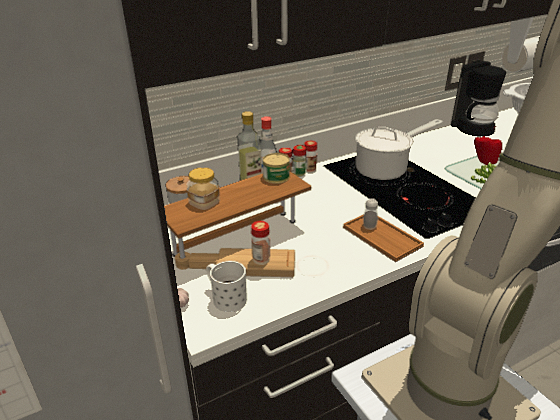

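View pics/top0.png

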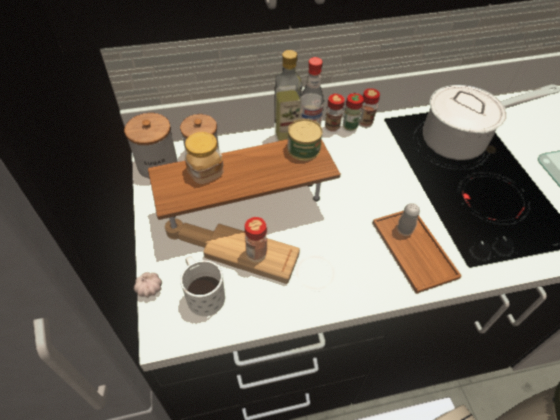

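>>> carry_out([
  [1,-1,0,0.3,1],
  [1,-1,0,0.3,1],
  [1,-1,0,0.3,1],
  [1,-1,0,0.3,1],
  [1,-1,0,0.3,1],
  [1,-1,0,0.3,1],
], force=30)

```text
clock: 3.25
position: [0.2579, -0.4266, 0.2535]
ee_rot: [0.999, 0.041, -0.0, 0.0]
ft_force: [-0.4, -1.0, 0.6]
grip_width: 0.998
grasp_force: 0.0
```

```bash
cat > d.py <<'E'
import sys
from h import *
from scipy.spatial.transform import Rotation as R
def st():
    o=manip.get_obs();r=R.from_quat(o["ee_rot"]);x=r.as_matrix();print("t",round(float(o["clock"]),2),"pos",np.round(o["position"],4),"yaw",round(np.degrees(np.arctan2(x[1,0],x[0,0])),2),"z",np.round(x[:,2],3),"q",np.round(o["joint_pos"],2),"F",np.round(o["ft_force"],1),"grip",round(float(o["grip_width"]),3),round(float(o["grasp_force"]),1));return o,x
if __name__=="__main__":
    o,x=st();yaw=np.degrees(np.arctan2(x[1,0],x[0,0]))
    if len(sys.argv)>3:
        g=np.array(sys.argv[1:4],float);print("deltas",np.round((g-o["position"])@x/.15,3),"spin",[round((yaw-float(a))/30,3) for a in sys.argv[4:]])
E
python3 d.py .507 .13 .25 4.7
```

```text
t 3.25 pos [ 0.2579 -0.4266  0.2535] yaw 4.68 z [-0.    -0.001 -1.   ] q [ 1.11  0.06 -0.18  1.78  0.01  1.3  -0.56] F [-0.4 -1.   0.6] grip 0.998 0.0
deltas [ 1.958 -3.563  0.021] spin [np.float64(-0.001)]
```

>>> carry_out([
  [0.7,-1,0,0,1],
  [0.7,-1,0,0,1],
  [0.7,-1,0,0,1],
  [0.7,-1,0,0,1],
])

```text
clock: 3.75
position: [0.3527, -0.2652, 0.2536]
ee_rot: [0.999, 0.044, 0.0, 0.0]
ft_force: [-0.5, -1.6, -0.7]
grip_width: 1.001
grasp_force: 0.0
```

>>> carry_out([
  [0.6,-1,0,0,1],
  [0.6,-1,0,0,1],
  [0.6,-1,0,0,1],
  [0.6,-1,0,0,1],
])

```text
clock: 4.25
position: [0.4294, -0.109, 0.2535]
ee_rot: [0.999, 0.043, 0.0, -0.0]
ft_force: [0.2, -0.9, 0.9]
grip_width: 1.002
grasp_force: 0.0
```

>>> carry_out([
  [0.5,-1,0,0,1],
  [0.5,-1,0,0,1],
  [0.5,-1,0,0,1],
  [0.5,-1,0,0,1],
])

```text
clock: 4.75
position: [0.4913, 0.0459, 0.2531]
ee_rot: [0.999, 0.042, -0.0, -0.001]
ft_force: [-0.5, -1.5, 0.5]
grip_width: 1.0
grasp_force: 0.0
```

```bash
python3 d.py .5073 .13 .109 4.7
```

```text
t 4.75 pos [0.4913 0.0459 0.2531] yaw 4.86 z [-0.     0.002 -1.   ] q [ 0.55  0.1  -0.77  1.77  0.07  1.3  -1.72] F [-0.5 -1.5  0.5] grip 1.0 0.0
deltas [ 0.154 -0.548  0.961] spin [np.float64(0.005)]
```

>>> carry_out([
  [0.154,-0.548,0,0,1],
  [0.154,-0.548,0,0,1],
  [0.154,-0.548,0,0,1],
  [0.154,-0.548,0.4,0,1],
  [0.154,-0.548,0.7,0,1],
  [0.154,-0.548,0.96,0,1],
  [0.154,-0.548,0.96,0,1],
  [0.154,-0.548,0.96,0,1],
  [0.154,-0.548,0.96,0,1],
])

```text
clock: 5.88
position: [0.5079, 0.1284, 0.1111]
ee_rot: [0.999, 0.041, 0.001, 0.0]
ft_force: [0.2, 0.2, 0.9]
grip_width: 1.002
grasp_force: 0.0
```

>>> carry_out([
  [0,0,0,0,-0.6],
  [0,0,0,0,-0.6],
  [0,0,0,0,-0.6],
  [0,0,0,0,-0.6],
  [0,0,0,0,-0.6],
  [0,0,0,0,-0.6],
  [0,0,0,0,-0.6],
  [0,0,0,0,-0.6],
], force=30)

```text
clock: 6.88
position: [0.507, 0.1289, 0.1097]
ee_rot: [0.999, 0.041, 0.0, 0.0]
ft_force: [-1.2, -0.0, 5.7]
grip_width: 0.513
grasp_force: 30.1
```

```bash
python3 d.py .5073 .13 .25 4.7
```

```text
t 6.88 pos [0.507  0.1289 0.1097] yaw 4.75 z [ 0.001 -0.    -1.   ] q [ 0.35  0.35 -0.79  1.86  0.28  1.05 -2.04] F [-1.2 -0.   5.7] grip 0.513 30.1
deltas [ 0.004 -0.007 -0.935] spin [np.float64(0.002)]
```

>>> carry_out([
  [0,0,-0.2,0,-0.6],
  [0,0,-0.5,0,-0.6],
  [0,0,-0.8,0,-0.6],
  [0,0,-0.9,0,-0.6],
  [0,0,-0.9,0,-0.6],
])

```text
clock: 7.5
position: [0.5068, 0.1287, 0.2443]
ee_rot: [0.999, 0.041, 0.0, 0.0]
ft_force: [0.1, -1.2, -1.4]
grip_width: 0.508
grasp_force: 31.1
```

>>> carry_out([
  [-0.1,0.25,0,0,-0.6],
  [-0.2,0.55,0,0,-0.6],
  [-0.3,0.85,0,0,-0.6],
  [-0.3,1,0,0,-0.6],
  [-0.3,1,0,0,-0.6],
])

```text
clock: 8.12
position: [0.4733, -0.0265, 0.2424]
ee_rot: [0.999, 0.04, -0.001, -0.0]
ft_force: [-0.4, 0.3, -1.2]
grip_width: 0.512
grasp_force: 31.2
```

>>> carry_out([
  [-0.1,0.25,0,0,-0.6],
  [-0.2,0.55,0,0,-0.6],
  [-0.3,0.85,0,0,-0.6],
  [-0.3,1,0,0,-0.6],
  [-0.3,1,0,0,-0.6],
])

```text
clock: 8.75
position: [0.4418, -0.1779, 0.2432]
ee_rot: [0.999, 0.041, -0.001, -0.001]
ft_force: [-0.5, 1.0, -1.2]
grip_width: 0.514
grasp_force: 31.2
```

```bash
python3 d.py .4094 -.2326 .090 4.7
```

```text
t 8.75 pos [ 0.4418 -0.1779  0.2432] yaw 4.67 z [-0.001  0.001 -1.   ] q [ 0.85  0.04 -0.57  1.83  0.02  1.28 -1.22] F [-0.5  1.  -1.2] grip 0.514 31.2
deltas [-0.243  0.347  1.021] spin [np.float64(-0.001)]
```

>>> carry_out([
  [-0.2,0.25,0,0,-0.6],
  [-0.243,0.347,0.1,0,-0.6],
  [-0.243,0.347,0.4,0,-0.6],
  [-0.243,0.347,0.7,0,-0.6],
  [-0.243,0.347,0.9,0,-0.6],
  [-0.243,0.347,0.95,0,-0.6],
  [-0.243,0.347,0.95,0,-0.6],
])

```text
clock: 9.62
position: [0.4103, -0.2316, 0.102]
ee_rot: [0.999, 0.042, 0.0, -0.0]
ft_force: [-0.8, 0.4, -0.1]
grip_width: 0.509
grasp_force: 31.2
```

```bash
python3 d.py .4094 -.2326 .088 4.7; python3 - <<'E'
from h import *
p=camera("scene");cv2.imwrite("pics/s1.png",p["img"][180:300,300:460][...,::-1].repeat(4,0).repeat(4,1))
for q in("jar_mid","salt_mid"):
    r=outline_of(q,p)
    if r:
        P,_,_=pts(p,r[0]["region"]);print(q,r[0]["conf"],np.round(np.percentile(P,[1,50,99],axis=0),3).tolist())
E
```

```text
t 9.62 pos [ 0.4103 -0.2316  0.102 ] yaw 4.82 z [ 0.     0.001 -1.   ] q [ 0.89  0.19 -0.51  2.    0.11  0.98 -1.16] F [-0.8  0.4 -0.1] grip 0.509 31.2
deltas [-0.007  0.006  0.093] spin [np.float64(0.004)]
jar_mid 0.8 [[0.385, -0.262, 0.005], [0.393, -0.221, 0.073], [0.463, -0.207, 0.13]]
salt_mid 0.84 [[0.489, -0.331, -0.001], [0.5, -0.214, 0.052], [0.633, -0.203, 0.096]]
```

View pics/s1.png

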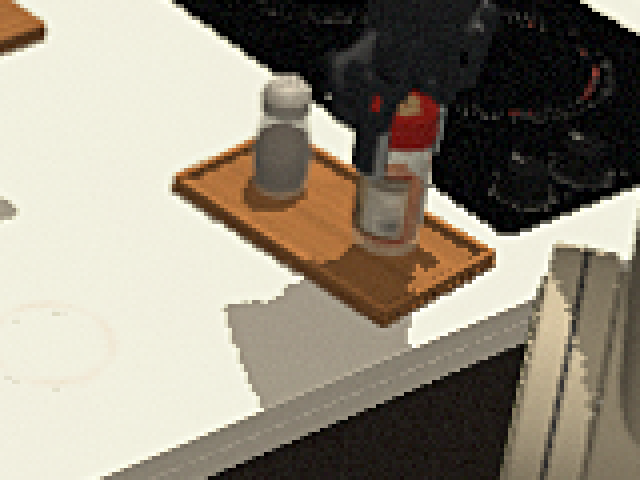

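>>> carry_out([
  [0,0,0.03,0,-0.6],
  [0,0,0.06,0,-0.6],
  [0,0,0.08,0,-0.6],
  [0,0,0.09,0,-0.6],
  [0,0,0.09,0,-0.6],
])

```text
clock: 10.4
position: [0.4097, -0.2325, 0.0882]
ee_rot: [0.999, 0.041, -0.0, -0.0]
ft_force: [-0.5, -0.8, -1.7]
grip_width: 0.513
grasp_force: 31.2
```

>>> carry_out([
  [0,0,0.007,0,-0.6],
  [0,0,0.01,0,-0.6],
  [0,0,0.01,0,-0.6],
])

```text
clock: 10.78
position: [0.4102, -0.2325, 0.0877]
ee_rot: [0.999, 0.041, 0.0, 0.0]
ft_force: [-3.0, 3.4, 9.2]
grip_width: 0.516
grasp_force: 32.0
```

>>> carry_out([
  [0,0,0,0,0.2],
  [0,0,0,0,0.5],
  [0,0,0,0,0.7],
  [0,0,0,0,0.7],
  [0,0,0,0,0.7],
  [0,0,-0.1,0,0.7],
  [0,0,-0.4,0,0.7],
  [0,0,-0.8,0,0.7],
  [0,0,-1,0,0.7],
  [0,0,-1,0,0.7],
])

```text
clock: 12.02
position: [0.411, -0.2329, 0.2403]
ee_rot: [0.999, 0.041, 0.002, 0.002]
ft_force: [-0.6, -0.6, -0.6]
grip_width: 0.85
grasp_force: 0.0
```

```bash
python3 d.py .4 -.1 .24 34.7 94.7; python3 - <<'E'
from h import *
from scipy.optimize import least_squares
p=camera("top");cv2.imwrite("pics/t2.png",p["img"][...,::-1])
p=camera("scene");cv2.imwrite("pics/s2.png",p["img"][180:300,300:460][...,::-1].repeat(4,0).repeat(4,1))
for q,z0,z1,R in(("jar_mid",.02,.105,.0225),("salt_mid",.02,.09,.022)):
    r=outline_of(q,p)
    if r:
        P,_,_=pts(p,r[0]["region"]);print(q,r[0]["conf"],np.round(np.percentile(P,[1,50,99],axis=0),3).tolist())
        for a,b in((z0,(z0+z1)/2),((z0+z1)/2,z1)):
            J=P[(P[:,2]>a)&(P[:,2]<b)]
            s=least_squares(lambda a:np.hypot(J[:,0]-a[0],J[:,1]-a[1])-R,J[:,:2].mean(0)+[.015,0],loss="soft_l1",f_scale=.002);print(np.round(s.x,4))
E
```

```text
t 12.03 pos [ 0.411  -0.2329  0.2403] yaw 4.75 z [ 0.005 -0.003 -1.   ] q [ 0.93  0.03 -0.51  1.85  0.02  1.27 -1.08] F [-0.6 -0.6 -0.6] grip 0.85 0.0
deltas [ 0.    -0.889 -0.001] spin [np.float64(-0.998), np.float64(-2.998)]
jar_mid 0.84 [[0.385, -0.333, 0.003], [0.397, -0.219, 0.069], [0.485, -0.208, 0.115]]
[ 0.4094 -0.2319]
[ 0.4095 -0.2326]
```

View pics/s2.png

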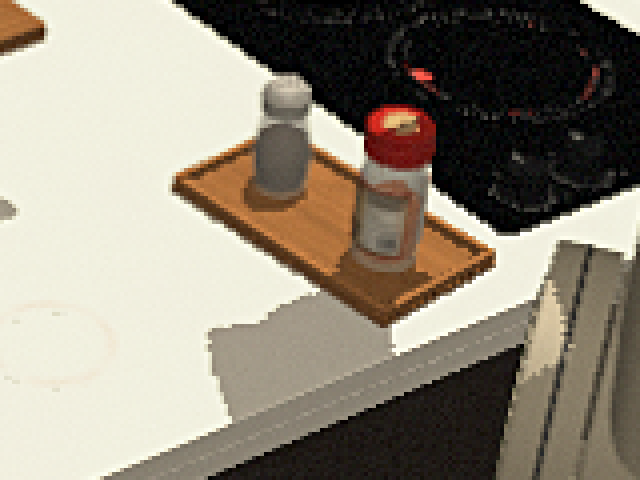

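>>> carry_out([
  [0,-0.35,0,-0.33,1],
  [0,-0.7,0,-0.66,1],
  [0,-1,0,-1,1],
  [0,-1,0,-1,1],
  [0,-1,0,-1,1],
])

```text
clock: 12.85
position: [0.397, -0.0835, 0.2363]
ee_rot: [0.955, 0.298, -0.0, -0.0]
ft_force: [0.7, -0.3, 0.8]
grip_width: 0.996
grasp_force: 0.0
```

>>> carry_out([
  [0.19,-0.27,0,-0.33,1],
  [0.38,-0.54,0,-0.66,1],
  [0.57,-0.82,0,-1,1],
  [0.57,-0.82,0,-1,1],
  [0.57,-0.82,0,-1,1],
])

```text
clock: 13.48
position: [0.3977, 0.0655, 0.2365]
ee_rot: [0.845, 0.534, -0.0, -0.0]
ft_force: [0.3, -0.2, 0.5]
grip_width: 0.997
grasp_force: 0.0
```

>>> carry_out([
  [0.1,-0.05,0,-0.33,1],
  [0.2,-0.1,0,-0.66,1],
  [0.25,-0.12,0,-1,1],
  [0.25,-0.12,0,-1,1],
  [0.25,-0.12,0,-1,1],
])

```text
clock: 14.1
position: [0.3974, 0.1071, 0.2366]
ee_rot: [0.68, 0.734, -0.0, -0.0]
ft_force: [-0.7, 0.3, 0.2]
grip_width: 0.998
grasp_force: 0.0
```

```bash
python3 d.py .4214 .1107 .24 94.7; python3 - <<'E'
from h import *
from d import st
for n in("scene","top"):
    p=camera(n);o,x=st();P,u,v=pts(p);T=(P-o["position"])@x
    m=(abs(T[:,0])<.08)&(abs(T[:,1])<.1)&(T[:,2]>-.17)&(T[:,2]<.03)
    for a in np.arange(-.16,.03,.01):
        k=m&(abs(T[:,2]-a)<.005)
        if k.sum()>5:print(n,round(a,3),k.sum(),"x",np.round(np.percentile(T[k,0],[1,99]),4),"y",np.round(np.percentile(T[k,1],[1,99]),4))
    cv2.imwrite(f"pics/{n}3.png",p["img"][...,::-1])
E
```

```text
t 14.1 pos [0.3974 0.1071 0.2366] yaw 94.37 z [-0. -0. -1.] q [ 0.53 -0.13 -0.83  1.97 -0.1   1.27 -0.18] F [-0.7  0.3  0.2] grip 0.998 0.0
deltas [ 0.012  0.161 -0.023] spin [np.float64(-0.011)]
t 14.15 pos [0.3974 0.1073 0.2367] yaw 94.42 z [-0. -0. -1.] q [ 0.53 -0.13 -0.83  1.97 -0.1   1.27 -0.18] F [-0.4 -0.1  0.2] grip 1.0 0.0
scene -0.16 81 x [-0.0129  0.0337] y [-0.0324  0.0065]
scene -0.15 240 x [-0.0276  0.0385] y [-0.0384  0.0221]
scene -0.14 166 x [-0.021   0.0392] y [-0.0381  0.0162]
scene -0.13 168 x [-0.0209  0.0386] y [-0.0386  0.0175]
scene -0.12 165 x [-0.0217  0.0397] y [-0.0382  0.0181]
scene -0.11 130 x [-0.0216  0.039 ] y [-0.0393  0.0103]
scene -0.1 74 x [-0.0083  0.0135] y [-0.0673  0.0622]
scene -0.09 203 x [-0.0089  0.019 ] y [-0.0701  0.0657]
scene -0.08 207 x [-0.0109  0.0216] y [-0.0713  0.0663]
scene -0.07 180 x [-0.0091  0.021 ] y [-0.0726  0.0667]
scene -0.06 172 x [-0.0097  0.019 ] y [-0.0725  0.0715]
scene -0.05 179 x [-0.01    0.0184] y [-0.0747  0.0733]
scene -0.04 106 x [-0.0117  0.015 ] y [-0.0743  0.0715]
scene -0.03 70 x [-0.009   0.0138] y [-0
[... 515 characters left out ...]
.0375  0.004 ]
top -0.12 209 x [-0.0307  0.0371] y [-0.0375  0.0013]
top -0.11 165 x [-0.029  0.037] y [-0.0377 -0.0023]
top -0.1 84 x [-0.0111  0.0111] y [-0.0651 -0.0305]
top -0.09 295 x [-0.012   0.0136] y [-0.0688 -0.0182]
top -0.08 170 x [-0.0192  0.0193] y [-0.0702 -0.0111]
top -0.07 160 x [-0.0173  0.0191] y [-0.0715 -0.0141]
top -0.06 112 x [-0.0168  0.0171] y [-0.0725 -0.0234]
top -0.05 132 x [-0.0109  0.0166] y [-0.0738 -0.0292]
top -0.04 76 x [-0.0112  0.0132] y [-0.0743 -0.04  ]
top -0.02 15 x [0.0072 0.0107] y [-0.0496  0.0458]
top -0.01 37 x [-0.006  0.011] y [-0.0561  0.0456]
top 0.0 51 x [-0.0054  0.011 ] y [-0.056   0.0458]
top 0.01 11 x [-0.0093  0.0098] y [-0.0488  0.0439]
```

>>> carry_out([
  [0.17,-0.02,0,0,1],
  [0.17,-0.02,0.2,0,1],
  [0.17,-0.02,0.5,0,1],
  [0.17,-0.02,0.8,0,1],
  [0.17,-0.02,1,0,1],
  [0.17,-0.02,1,0,1],
  [0.17,-0.02,1,0,1],
])

```text
clock: 15.08
position: [0.3928, 0.1336, 0.0879]
ee_rot: [0.678, 0.735, 0.0, 0.0]
ft_force: [-0.4, 0.1, 0.2]
grip_width: 1.002
grasp_force: 0.0
```

```bash
cat > s.py <<'E'
from d import *
c=np.array([.651,.1255]);S=R.from_euler("z",4.7,degrees=True).as_matrix()[:2,:2]
o,x=st();p=(o["position"][:2]-c)@S;print("shelf xy",np.round(p,4))
E
python3 s.py; python3 - <<'E'
from h import *
p=camera("wrist");cv2.imwrite("pics/w1.png",p["img"][...,::-1])
c=np.array([.651,.1255]);a=np.radians(4.7);S=np.array([[np.cos(a),-np.sin(a)],[np.sin(a),np.cos(a)]])
for n in("scene","top"):
    p=camera(n);r=outline_of("board",p)
    if r:
        P,_,_=pts(p,r[0]["region"]);Q=P[(P[:,2]>.024)&(P[:,2]<.033)];b=cv2.boxPoints(cv2.minAreaRect(((Q[:,:2]-c)@S*1000).astype(np.float32)));print(n,np.round(b).tolist())
E
```

```text
t 15.07 pos [0.3928 0.1336 0.0879] yaw 94.67 z [ 0.001  0.    -1.   ] q [ 0.46  0.13 -0.92  2.13  0.13  0.93 -0.45] F [-0.4  0.1  0.2] grip 1.002 0.0
shelf xy [-0.2566  0.0292]
scene [[-220.0, -11.0], [-156.0, -68.0], [38.0, 152.0], [-26.0, 209.0]]
top [[-225.0, -29.0], [-159.0, -80.0], [32.0, 164.0], [-34.0, 215.0]]
```

View pics/w1.png

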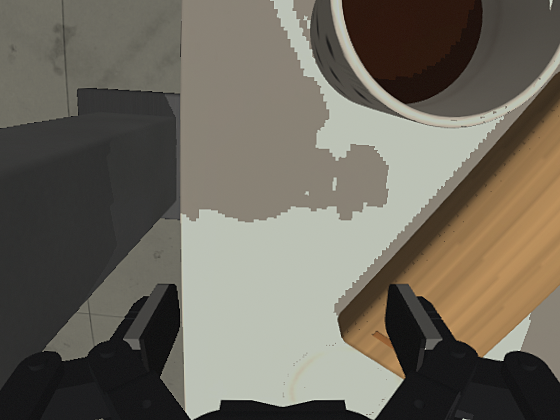

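```bash
python3 - <<'E'
from h import *
c=np.array([.651,.1255]);a=np.radians(4.7);S=np.array([[np.cos(a),-np.sin(a)],[np.sin(a),np.cos(a)]])
for n in("wrist","top"):
    p=camera(n);P,u,v=pts(p);q=(P[:,:2]-c)@S;m=(P[:,2]>.022)&(P[:,2]<.034)&(q[:,0]<-.07)
    for y in np.arange(-.05,.08,.01):
        k=m&(abs(q[:,1]-y)<.003)
        if k.sum()>4:print(n,round(y,3),k.sum(),np.round(np.percentile(q[k,0],[2,98]),4))
E
```

```text
wrist -0.05 133 [-0.1961 -0.1826]
wrist -0.04 362 [-0.2085 -0.1252]
wrist -0.03 781 [-0.2191 -0.119 ]
wrist -0.02 934 [-0.2138 -0.1117]
wrist -0.01 1045 [-0.2066 -0.1048]
wrist 0.0 1230 [-0.1981 -0.0973]
wrist 0.01 1524 [-0.1909 -0.0955]
wrist 0.02 1442 [-0.1834 -0.0979]
wrist 0.03 1359 [-0.1759 -0.1008]
wrist 0.04 1246 [-0.1692 -0.103 ]
wrist 0.05 1111 [-0.1615 -0.1054]
wrist 0.06 971 [-0.1543 -0.1081]
wrist 0.07 808 [-0.1469 -0.1101]
top -0.05 44 [-0.198  -0.1562]
top -0.04 35 [-0.2101 -0.1797]
top -0.03 34 [-0.2184 -0.1918]
top -0.02 22 [-0.2132 -0.1977]
top 0.04 10 [-0.1273 -0.0704]
top 0.05 99 [-0.1601 -0.0717]
top 0.06 88 [-0.1541 -0.0713]
top 0.07 78 [-0.145  -0.0726]
```

>>> carry_out([
  [0,0,0.15,0,1],
  [0,0,0.3,0,1],
  [0,0,0.42,0,1],
  [0,0,0.48,0,1],
  [0,0,0.48,0,1],
  [0,0,0.48,0,1],
])

```text
clock: 16.18
position: [0.3926, 0.1337, 0.0154]
ee_rot: [0.677, 0.736, 0.0, 0.0]
ft_force: [-0.0, -1.0, 0.3]
grip_width: 1.001
grasp_force: 0.0
```

```bash
python3 s.py
```

```text
t 16.18 pos [0.3926 0.1337 0.0154] yaw 94.74 z [ 0.001  0.    -1.   ] q [ 0.37  0.3  -0.86  2.18  0.32  0.79 -0.61] F [-0.  -1.   0.3] grip 1.001 0.0
shelf xy [-0.2568  0.0293]
```

>>> carry_out([
  [-0.02,0.05,0,0,1],
  [-0.05,0.09,0,0,1],
  [-0.1,0.14,0,0,1],
  [-0.15,0.18,0,0,1],
  [-0.19,0.22,0,0,1],
  [-0.23,0.26,0,0,1],
  [-0.27,0.31,0,0,1],
  [-0.31,0.36,0,0,1],
  [-0.36,0.42,0,0,1],
  [-0.36,0.42,0,0,1],
])

```text
clock: 17.42
position: [0.4603, 0.0838, 0.0147]
ee_rot: [0.678, 0.735, -0.0, 0.0]
ft_force: [-0.1, 0.7, 0.1]
grip_width: 0.997
grasp_force: 0.0
```

```bash
python3 s.py; cat > e.py <<'E'
from h import *
c=np.array([.651,.1255]);a=np.radians(4.7);S=np.array([[np.cos(a),-np.sin(a)],[np.sin(a),np.cos(a)]])
for n in("wrist","top"):
    p=camera(n);P,u,v=pts(p);q=(P[:,:2]-c)@S;m=(P[:,2]>.022)&(P[:,2]<.033)&(q[:,0]<-.03)
    e=[]
    for y in np.arange(-.13,.08,.01):
        k=m&(abs(q[:,1]-y)<.003)
        if k.sum()>4:e.append((round(y,2),k.sum(),*np.round(np.percentile(q[k,0],[2,98])*1000,1)))
    print(n,[tuple(map(float,t)) for t in e])
E
python3 e.py
```

```text
t 17.43 pos [0.4603 0.0838 0.0147] yaw 94.63 z [ 0. -0. -1.] q [ 0.43  0.4  -0.78  2.06  0.38  0.83 -0.5 ] F [-0.1  0.7  0.1] grip 0.997 0.0
shelf xy [-0.1935 -0.0259]
wrist [(-0.07, 7.0, -119.7, -118.3), (-0.05, 26.0, -84.8, -81.3), (-0.04, 221.0, -114.8, -85.0), (-0.03, 1535.0, -236.0, -89.3), (-0.02, 2374.0, -248.4, -92.8), (-0.01, 1471.0, -128.2, -95.1), (-0.0, 1316.0, -124.7, -97.7), (0.01, 1160.0, -121.1, -100.5), (0.02, 909.0, -117.6, -102.8), (0.03, 663.0, -114.1, -105.1), (0.04, 364.0, -110.9, -106.7), (0.05, 51.0, -107.5, -105.8)]
top [(-0.02, 5.0, -228.0, -46.9), (-0.01, 61.0, -108.9, -39.4), (-0.0, 87.0, -123.6, -37.8), (0.01, 85.0, -118.2, -37.2), (0.02, 83.0, -114.5, -33.2), (0.03, 80.0, -112.6, -32.5), (0.04, 79.0, -109.3, -31.8), (0.05, 77.0, -104.7, -30.9), (0.06, 73.0, -101.0, -31.1), (0.07, 70.0, -97.8, -33.2)]
```

>>> carry_out([
  [-0.03,0.05,0,0,1],
  [-0.06,0.1,0,0,1],
  [-0.09,0.15,0,0,1],
  [-0.12,0.2,0,0,1],
  [-0.15,0.25,0,0,1],
  [-0.18,0.3,0,0,1],
  [-0.21,0.34,0,0,1],
  [-0.22,0.38,0,0,1],
  [-0.22,0.38,0,0,1],
])

```text
clock: 18.65
position: [0.5196, 0.0563, 0.0149]
ee_rot: [0.678, 0.735, 0.0, 0.0]
ft_force: [1.0, 0.2, 0.7]
grip_width: 1.002
grasp_force: 0.0
```

```bash
python3 s.py; python3 e.py; python3 - <<'E'
from h import *
from d import st
p=camera("scene");o,x=st();P,u,v=pts(p);T=(P-o["position"])@x
c=np.array([.651,.1255]);a=np.radians(4.7);S=np.array([[np.cos(a),-np.sin(a)],[np.sin(a),np.cos(a)]])
q=(P[:,:2]-c)@S
m=(P[:,2]>.134)&(P[:,2]<.146)&(abs(q[:,1])<.18)&(q[:,0]>-.1)&(q[:,0]<.0)
for y in np.arange(-.16,.17,.03):
    k=m&(abs(q[:,1]-y)<.01);print(round(y,2),k.sum(),np.round(np.percentile(q[k,0],[1,5]),4) if k.sum() else"")
m=(abs(T[:,0])<.045)&(abs(T[:,1])<.1)&(T[:,2]<-.05)&(T[:,2]>-.17)
for z in np.arange(-.16,-.05,.01):
    k=m&(abs(T[:,2]-z)<.005)&(T[:,1]<.05)
    if k.sum()>5:print("body z",round(z,2),k.sum(),np.round(np.percentile(T[k,1],[1,99]),4))
cv2.imwrite("pics/s4.png",cv2.resize(p["img"][150:310,150:370],None,fx=3.5,fy=3.5)[...,::-1])
E
```

```text
t 18.65 pos [0.5196 0.0563 0.0149] yaw 94.69 z [ 0.001 -0.    -1.   ] q [ 0.43  0.49 -0.73  1.92  0.42  0.89 -0.43] F [1.  0.2 0.7] grip 1.002 0.0
shelf xy [-0.1366 -0.0582]
wrist [(-0.1, 7.0, -62.9, -60.5), (-0.07, 487.0, -179.1, -30.5), (-0.06, 1650.0, -179.1, -33.0), (-0.05, 2953.0, -191.3, -36.9), (-0.04, 1708.0, -77.3, -38.7), (-0.03, 1692.0, -76.3, -41.6), (-0.02, 1665.0, -75.5, -44.3), (-0.01, 1625.0, -74.8, -46.8), (-0.0, 1569.0, -73.7, -49.2), (0.01, 1484.0, -73.0, -51.6), (0.02, 1403.0, -72.2, -53.7), (0.03, 1278.0, -71.3, -55.7), (0.04, 1134.0, -70.4, -57.2), (0.05, 696.0, -69.8, -58.8)]
top [(-0.05, 23.0, -192.5, -31.9), (-0.04, 42.0, -77.5, -31.9), (-0.03, 45.0, -77.6, -33.3), (-0.02, 43.0, -76.0, -32.8), (-0.01, 43.0, -73.8, -30.4), (-0.0, 42.0, -73.7, -30.4), (0.01, 42.0, -72.8, -30.8), (0.02, 40.0, -70.8, -30.5), (0.03, 43.0, -72.8, -33.3), (0.04, 39.0, -69.5, -31.0), (0.05, 38.0, -69.4, -31.7), (0.06, 38.0, -67.0, -31.7), (0.07, 37.0, -66.7, -30.4)]
t 18.8 pos [0.5192 0.0567 0.0149] yaw 94.73 z [ 0.001 -0.    -1.   ] q [ 0.43  0.49 -0.73  1.92  0.42  0.89 -0.43] F [-0.4 -0.4  0.1] grip 0.999 0.0
-0.16 12 [-0.0724 -0.0721]
-0.13 0 
-0.1 1 [-0.0026 -0.0026]
-0.07 50 [-0.0436 -0.0386]
-0.04 120 [-0.0698 -0.0688]
-0.01 118 [-0.0717 -0.07  ]
0.02 124 [-0.0708 -0.0691]
0.05 129 [-0.0707 -0.0691]
0.08 129 [-0.0722 -0.0701]
0.11 139 [-0.0716 -0.0699]
0.14 139 [-0.0708 -0.0696]
0.17 143 [-0.0704 -0.0695]
body z -0.16 33 [-0.0357  0.0019]
body z -0.15 154 [-0.0382  0.0181]
body z -0.14 102 [-0.0397  0.0124]
body z -0.13 100 [-0.0399  0.0126]
body z -0.12 98 [-0.0382  0.0127]
body z -0.11 75 [-0.0394  0.0149]
body z -0.1 44 [-0.0681 -0.0194]
body z -0.09 115 [-0.0716  0.0089]
body z -0.08 107 [-0.0712  0.0212]
body z -0.07 86 [-0.0725  0.0283]
body z -0.06 92 [-0.0731  0.0334]
```

View pics/s4.png

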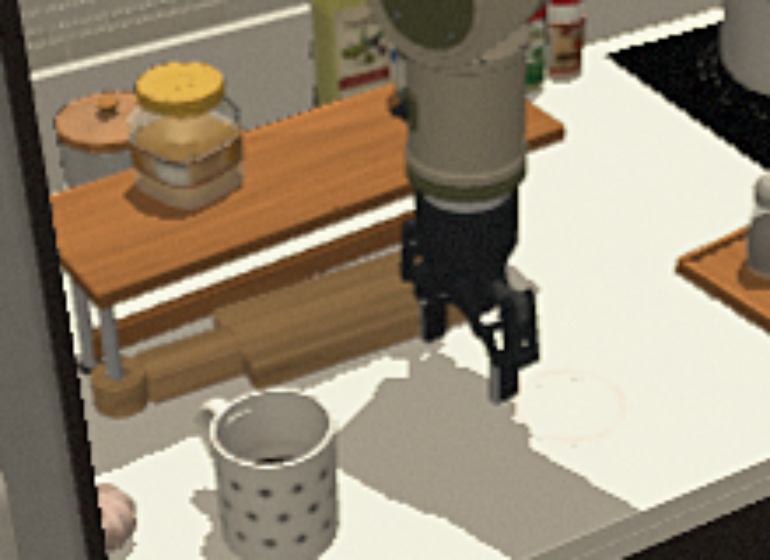

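>>> carry_out([
  [-0.01,0.03,0,0,1],
  [-0.02,0.06,0,0,1],
  [-0.03,0.09,0,0,1],
  [-0.04,0.11,0,0,1],
  [-0.04,0.13,0,0,1],
  [-0.04,0.13,0,0,1],
])

```text
clock: 19.55
position: [0.5393, 0.0519, 0.0148]
ee_rot: [0.678, 0.736, 0.0, 0.0]
ft_force: [-0.1, 0.4, -0.3]
grip_width: 0.999
grasp_force: 0.2
```

```bash
python3 s.py; python3 e.py
```

```text
t 19.55 pos [0.5393 0.0519 0.0148] yaw 94.7 z [ 0. -0. -1.] q [ 0.42  0.53 -0.72  1.87  0.43  0.91 -0.42] F [-0.1  0.4 -0.3] grip 0.999 0.2
shelf xy [-0.1174 -0.0642]
wrist [(-0.07, 853.0, -159.9, -30.9), (-0.06, 1717.0, -172.5, -30.8), (-0.05, 1556.0, -163.5, -30.9), (-0.04, 1400.0, -60.1, -30.6), (-0.03, 1554.0, -60.0, -30.7), (-0.02, 1688.0, -60.1, -30.9), (-0.01, 1787.0, -59.9, -30.8), (-0.0, 1888.0, -59.9, -31.8), (0.01, 1852.0, -59.7, -34.1), (0.02, 1819.0, -59.7, -36.0), (0.03, 1784.0, -59.6, -37.8), (0.04, 1730.0, -59.4, -39.6)]
top [(-0.06, 7.0, -174.6, -73.5), (-0.05, 19.0, -129.1, -32.5), (-0.04, 30.0, -60.8, -32.7), (-0.03, 30.0, -60.5, -31.3), (-0.02, 30.0, -61.0, -31.2), (-0.01, 32.0, -60.3, -30.5), (-0.0, 28.0, -59.0, -31.1), (0.01, 29.0, -60.7, -31.9), (0.02, 27.0, -60.5, -31.7), (0.03, 29.0, -60.4, -30.7), (0.04, 29.0, -59.7, -31.3), (0.05, 32.0, -59.2, -31.6), (0.06, 33.0, -60.7, -31.2), (0.07, 29.0, -58.0, -31.4)]
```

>>> carry_out([
  [0,0.006,0,0,1],
  [0,0.012,0,0,1],
  [0,0.012,0,0,1],
])

```text
clock: 20.02
position: [0.5403, 0.0521, 0.0148]
ee_rot: [0.677, 0.736, -0.001, -0.0]
ft_force: [-4.4, -2.1, 4.0]
grip_width: 1.003
grasp_force: 2.6
```

>>> carry_out([
  [0,0.004,0,0,1],
  [0,0.008,0,0,1],
  [0,0.008,0,0,1],
])

```text
clock: 20.4
position: [0.5415, 0.0522, 0.0148]
ee_rot: [0.677, 0.736, -0.001, 0.0]
ft_force: [-5.5, -1.4, 4.4]
grip_width: 1.0
grasp_force: 2.5
```

```bash
python3 s.py; python3 e.py
```

```text
t 20.4 pos [0.5415 0.0522 0.0148] yaw 94.72 z [-0.001 -0.001 -1.   ] q [ 0.42  0.53 -0.72  1.87  0.44  0.91 -0.42] F [-5.5 -1.4  4.4] grip 1.0 2.5
shelf xy [-0.1151 -0.0641]
wrist [(-0.07, 784.0, -157.7, -30.6), (-0.06, 1596.0, -170.1, -30.9), (-0.05, 1540.0, -162.4, -30.8), (-0.04, 1344.0, -58.2, -30.8), (-0.03, 1464.0, -58.3, -30.6), (-0.02, 1583.0, -58.3, -30.6), (-0.01, 1712.0, -58.4, -30.7), (-0.0, 1838.0, -58.3, -30.6), (0.01, 1917.0, -58.4, -31.7), (0.02, 1887.0, -58.4, -33.6), (0.03, 1859.0, -58.3, -35.6), (0.04, 1827.0, -58.3, -37.3)]
top [(-0.06, 6.0, -171.8, -70.4), (-0.05, 15.0, -59.0, -32.4), (-0.04, 27.0, -59.5, -31.2), (-0.03, 26.0, -58.0, -31.7), (-0.02, 26.0, -58.1, -31.8), (-0.01, 26.0, -58.2, -30.7), (-0.0, 32.0, -58.8, -30.5), (0.01, 27.0, -59.8, -33.2), (0.02, 28.0, -58.2, -30.8), (0.03, 26.0, -57.5, -31.8), (0.04, 27.0, -58.4, -31.3), (0.05, 28.0, -58.9, -31.0), (0.06, 30.0, -59.3, -30.1), (0.07, 29.0, -58.7, -31.3)]
```

>>> carry_out([
  [0,0.005,0,0,1],
  [0,0.01,0,0,1],
  [0,0.01,0,0,1],
])

```text
clock: 20.88
position: [0.543, 0.0523, 0.0148]
ee_rot: [0.677, 0.736, -0.001, 0.0]
ft_force: [-4.9, -2.4, 4.2]
grip_width: 1.0
grasp_force: 2.5
```

```bash
python3 s.py; python3 e.py|cut -c1-420
```

```text
t 20.88 pos [0.543  0.0523 0.0148] yaw 94.72 z [-0.001 -0.001 -1.   ] q [ 0.42  0.53 -0.72  1.86  0.44  0.91 -0.42] F [-4.9 -2.4  4.2] grip 1.0 2.5
shelf xy [-0.1136 -0.0641]
wrist [(-0.07, 744.0, -156.1, -30.4), (-0.06, 1536.0, -168.8, -30.8), (-0.05, 1479.0, -160.4, -30.6), (-0.04, 1281.0, -56.8, -30.6), (-0.03, 1394.0, -57.0, -30.8), (-0.02, 1534.0, -57.1, -30.6), (-0.01, 1664.0, -57.2, -30.7), (-0.0, 1785.0, -57.3, -30.6), (0.01, 1910.0, -57.4, -30.9), (0.02, 1935.0, -57.5, -32.3), (0.03, 1926.0, -57.5, -34.2), (0.04, 1891.0, -57.6, -35.9)]
top [(-0.05, 16.0, -133.2, -31.4), (-0.04, 30.0, -58.8, -32.1), (-0.03, 26.0, -59.5, -31.6), (-0.02, 27.0, -58.2, -30.7), (-0.01, 29.0, -57.2, -32.4), (-0.0, 31.0, -58.6, -30.6), (0.01, 29.0, -58.3, -30.6), (0.02, 26.0, -58.2, -31.6), (0.03, 27.0, -58.3, -30.9), (0.04, 27.0, -58.4, -34.1), (0.05, 30.0, -59.4, -31.3), (0.06, 27.0, -57.1, -31.1), (0.07, 31.0, -57.2, -31.1)]
```

>>> carry_out([
  [0,0.004,0,0,1],
  [0,0.008,0,0,1],
  [0,0.008,0,0,1],
])

```text
clock: 21.35
position: [0.5442, 0.0524, 0.0148]
ee_rot: [0.677, 0.736, -0.001, 0.0]
ft_force: [-5.0, -1.9, 4.3]
grip_width: 0.998
grasp_force: 2.6
```

```bash
python3 s.py; python3 e.py|cut -c1-420; python3 - <<'E'
from h import *
p=camera("wrist");cv2.imwrite("pics/w5.png",p["img"][...,::-1])
E
```

```text
t 21.35 pos [0.5442 0.0524 0.0148] yaw 94.72 z [-0.001 -0.001 -1.   ] q [ 0.42  0.53 -0.72  1.86  0.44  0.91 -0.42] F [-5.  -1.9  4.3] grip 0.998 2.6
shelf xy [-0.1124 -0.0641]
wrist [(-0.07, 704.0, -155.0, -30.5), (-0.06, 1500.0, -167.7, -30.9), (-0.05, 1373.0, -158.8, -30.7), (-0.04, 1250.0, -55.8, -30.6), (-0.03, 1372.0, -56.0, -30.4), (-0.02, 1479.0, -56.1, -30.6), (-0.01, 1633.0, -56.4, -30.5), (-0.0, 1737.0, -56.5, -30.7), (0.01, 1869.0, -56.6, -30.7), (0.02, 1974.0, -56.8, -31.2), (0.03, 1947.0, -56.9, -33.1), (0.04, 1918.0, -57.0, -34.7)]
top [(-0.06, 9.0, -168.2, -69.0), (-0.05, 20.0, -125.0, -31.7), (-0.04, 22.0, -55.9, -32.1), (-0.03, 24.0, -55.2, -32.0), (-0.02, 30.0, -57.5, -30.8), (-0.01, 25.0, -55.7, -31.8), (-0.0, 28.0, -55.7, -31.2), (0.01, 26.0, -56.5, -30.9), (0.02, 26.0, -55.2, -30.6), (0.03, 26.0, -56.7, -32.6), (0.04, 28.0, -57.7, -33.1), (0.05, 30.0, -57.7, -30.7), (0.06, 30.0, -57.9, -31.3), (0.07, 29.0, -58.2, -32.1)]
```

View pics/w5.png

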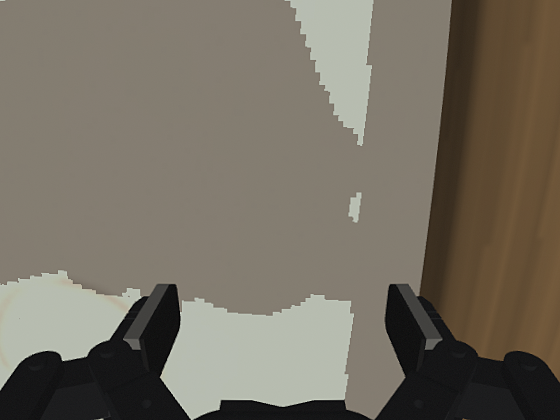

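```bash
python3 - <<'E'
from h import *
c=np.array([.651,.1255]);a=np.radians(4.7);S=np.array([[np.cos(a),-np.sin(a)],[np.sin(a),np.cos(a)]])
for n in("scene","top"):
    p=camera(n);P,u,v=pts(p);q=(P[:,:2]-c)@S
    for y in np.arange(-.17,.18,.03):
        k=(abs(q[:,1]-y)<.012)&(P[:,2]<.045)&(q[:,0]>-.08)&(q[:,0]<.06)
        kk=k&(q[:,0]>.0)
        b=k&(P[:,2]>.022)&(P[:,2]<.031)
        if kk.sum()>3:
            i=np.argsort(q[kk,0]);print(n,round(y,2),k.sum(),"boardfront",np.round(np.percentile(q[b,0],2)*1000,1) if b.sum()>5 else"",[(int(s*1000),int(z*1000)) for s,z in zip(q[kk,0][i][::max(1,kk.sum()//12)],P[kk,2][i][::max(1,kk.sum()//12)])])
    # deck edge refit at front
    m=(P[:,2]>.134)&(P[:,2]<.146)&(q[:,0]>-.09)&(q[:,0]<.09)&(abs(q[:,1])<.21)
    e=[]
    for y in list(np.arange(.0,.19,.01)):
        k=m&(abs(q[:,1]-y)<.005)
        if k.sum()>5:e.append((y,np.percentile(q[k,0],2)))
    e=np.array(e);print(n,"edge",np.round(np.polyfit(e[:,0],e[:,1],1),4))
E
```

```text
scene -0.08 140 boardfront -69.3 [(2, 29), (9, 29), (13, 27), (15, 29), (18, 28), (23, 29), (24, 25), (29, 35), (30, 25), (32, 31), (33, 22), (34, 30), (36, 34), (38, 30), (41, 29)]
scene -0.05 321 boardfront -68.2 [(0, 26), (4, 27), (5, 24), (10, 29), (14, 28), (17, 30), (19, 28), (25, 32), (29, 33), (30, 35), (31, 28), (34, 34), (36, 33)]
scene -0.02 294 boardfront -56.1 [(0, 30), (2, 28), (7, 28), (9, 28), (13, 30), (18, 27), (20, 27), (26, 26), (29, 30), (31, 26), (32, 32), (34, 29), (36, 21), (39, 32)]
scene 0.01 293 boardfront -56.6 [(0, 30), (4, 27), (8, 28), (11, 29), (13, 32), (18, 26), (21, 27), (26, 25), (29, 26), (30, 29), (31, 33), (34, 32), (39, 32)]
scene 0.04 302 boardfront -58.8 [(0, 28), (3, 27), (6, 28), (10, 26), (14, 27), (16, 28), (22, 29), (28, 35), (30, 31), (31, 28), (33, 28), (36, 29), (44, 29)]
scene 0.07 305 boardfront -57.8 [(0, 26), (2, 28), (6, 28), (10, 28), (15, 27), (18, 28), (21, 26), (28, 33), (30, 29), (32, 27), (33, 30), (36, 31), (38, 33)]
scene 0.1 278 boardfront -34.9 [(2, 26), (28, 18), (29, 20), (30, 28), (30, 15), (31, 27), (31, 19), (32, 3
[... 1129 characters left out ...]
 (4, 27), (5, 25), (6, 29), (7, 26), (7, 25), (8, 25), (9, 27), (10, 25), (10, 25)]
top 0.07 403 boardfront -56.6 [(0, 24), (1, 27), (2, 26), (2, 26), (3, 26), (4, 24), (5, 27), (6, 24), (7, 27), (8, 26), (8, 25), (9, 25), (10, 26)]
top 0.1 405 boardfront -33.8 [(0, 25), (1, 25), (23, -1), (24, -2), (25, 0), (26, -2), (26, -2), (28, 0), (29, 0), (29, -2), (30, 0), (31, 0), (31, -5)]
top 0.13 412 boardfront -33.8 [(1, 25), (22, 0), (24, 0), (24, -1), (26, -2), (27, 0), (27, 0), (28, 1), (28, 0), (29, 0), (31, -1), (33, -1)]
top 0.16 418 boardfront -36.1 [(0, 27), (1, 24), (22, -4), (24, 0), (25, 0), (26, -5), (26, 0), (28, 0), (29, -2), (30, -3), (31, -1), (32, -2)]
top edge [ 0.0006 -0.069 ]
```

>>> carry_out([
  [0,0.003,0,0,1],
  [0,0.007,0,0,1],
  [0,0.007,0,0,1],
])

```text
clock: 21.98
position: [0.5445, 0.0524, 0.0148]
ee_rot: [0.677, 0.736, -0.001, -0.0]
ft_force: [-10.0, -2.8, 7.6]
grip_width: 0.998
grasp_force: 5.1
```

```bash
python3 s.py; python3 e.py|cut -c1-420
```

```text
t 21.98 pos [0.5445 0.0524 0.0148] yaw 94.73 z [-0.002 -0.001 -1.   ] q [ 0.42  0.54 -0.71  1.86  0.44  0.91 -0.42] F [-10.   -2.8   7.6] grip 0.998 5.1
shelf xy [-0.1122 -0.0641]
wrist [(-0.07, 712.0, -154.7, -30.4), (-0.06, 1484.0, -167.4, -30.8), (-0.05, 1398.0, -158.7, -30.8), (-0.04, 1236.0, -55.6, -30.5), (-0.03, 1358.0, -55.8, -30.7), (-0.02, 1475.0, -55.9, -30.7), (-0.01, 1635.0, -56.3, -30.5), (-0.0, 1721.0, -56.3, -30.7), (0.01, 1868.0, -56.4, -30.6), (0.02, 1962.0, -56.5, -31.1), (0.03, 1969.0, -56.8, -32.9), (0.04, 1936.0, -56.9, -34.6)]
top [(-0.06, 7.0, -167.9, -67.5), (-0.05, 14.0, -160.1, -31.7), (-0.04, 24.0, -56.4, -32.3), (-0.03, 25.0, -55.7, -31.0), (-0.02, 26.0, -55.5, -30.8), (-0.01, 26.0, -56.6, -30.7), (-0.0, 31.0, -56.2, -30.9), (0.01, 25.0, -54.6, -31.5), (0.02, 27.0, -55.8, -31.6), (0.03, 25.0, -56.4, -31.2), (0.04, 26.0, -57.1, -30.8), (0.05, 25.0, -55.9, -30.4), (0.06, 28.0, -57.6, -30.4), (0.07, 28.0, -58.7, -33.0)]
```

>>> carry_out([
  [0,-0.05,0,0,1],
  [0,-0.2,0,0,1],
  [0,-0.4,0,0,1],
  [0,-0.6,0,0,1],
  [0,-0.6,0,0,1],
  [0,-0.6,-0.3,0,1],
  [0,-0.6,-0.7,0,1],
  [0,-0.6,-1,0,1],
  [0,-0.6,-1,0,1],
])

```text
clock: 23.2
position: [0.4587, 0.0458, 0.1685]
ee_rot: [0.677, 0.736, 0.002, 0.003]
ft_force: [-0.3, 0.0, -0.5]
grip_width: 0.998
grasp_force: 0.0
```

>>> carry_out([
  [-0.4,0,-0.2,0,1],
  [-0.8,0,-0.4,0,1],
  [-0.8,0,-0.4,0,1],
  [-0.8,0,-0.4,0,1],
])

```text
clock: 23.7
position: [0.466, -0.074, 0.2242]
ee_rot: [0.678, 0.735, 0.0, -0.0]
ft_force: [0.1, 1.4, 0.5]
grip_width: 0.999
grasp_force: 0.0
```

```bash
python3 s.py; python3 e.py|cut -c1-600; python3 - <<'E'
from h import *
p=camera("scene");cv2.imwrite("pics/s6.png",p["img"][...,::-1])
for q in("jar_mid","salt_mid","honey_jar","tomato_tin","mug","garlic"):
    r=outline_of(q,p)
    if r:
        P,_,_=pts(p,r[0]["region"]);print(q,round(r[0]["conf"],2),np.round(np.percentile(P,[2,50,98],axis=0),3).tolist())
E
```

```text
t 23.7 pos [ 0.466  -0.074   0.2242] yaw 94.69 z [-0.     0.001 -1.   ] q [ 0.83  0.07 -0.79  1.86  0.05  1.24  0.11] F [0.1 1.4 0.5] grip 0.999 0.0
shelf xy [-0.2008 -0.1837]
wrist [(-0.11, 223.0, -54.7, -30.7), (-0.1, 227.0, -54.9, -31.0), (-0.09, 239.0, -55.3, -30.7), (-0.08, 237.0, -55.0, -30.8), (-0.07, 251.0, -55.5, -30.7), (-0.06, 259.0, -55.6, -30.7), (-0.05, 261.0, -55.7, -30.5), (-0.04, 270.0, -55.8, -30.7), (-0.03, 173.0, -55.9, -30.9)]
top [(-0.11, 23.0, -55.3, -31.9), (-0.1, 24.0, -55.8, -30.9), (-0.09, 24.0, -54.9, -30.5), (-0.08, 23.0, -54.5, -30.9), (-0.07, 23.0, -55.6, -30.8), (-0.06, 22.0, -56.5, -32.0), (-0.05, 29.0, -56.6, -30.6), (-0.04, 23.0, -55.1, -30.7), (-0.03, 26.0, -55.5, -31.4), (-0.02, 25.0, -57.0, -30.9), (-0.01, 29.0, -56.8, -31.2), (-0.0, 27.0, -56.1, -31.5), (0.01, 28.0, -58.0, -30.3), (0.02, 27.0, -57.3, -31.5), (0.03, 26.0, -57.0, -31.3), (0.04, 26.0, -56.3, -31.8), (0.05, 29.0, -57.0, -31.2), (0.06, 24.0, -57.2, -31.8), (0.07, 28.0, -57.7, -31.0)]
jar_mid 0.98 [[0.386, -0.247, 0.011], [0.396, -0.219, 0.072], [0.424, -0.208, 0.114]]
salt_mid 0.55 [[0.488, -0.311, 0.001], [0.499, -0.214, 0.051], [0.586, -0.203, 0.095]]
honey_jar 0.7 [[0.629, 0.178, 0.146], [0.643, 0.219, 0.196], [0.69, 0.246, 0.227]]
tomato_tin 0.64 [[0.651, -0.049, 0.143], [0.668, -0.008, 0.185], [0.722, 0.019, 0.199]]
mug 0.82 [[0.397, 0.215, 0.005], [0.418, 0.256, 0.058], [0.497, 0.291, 0.091]]
garlic 0.74 [[0.46, 0.336, 0.014], [0.471, 0.352, 0.033], [0.497, 0.363, 0.045]]
```

View pics/s6.png

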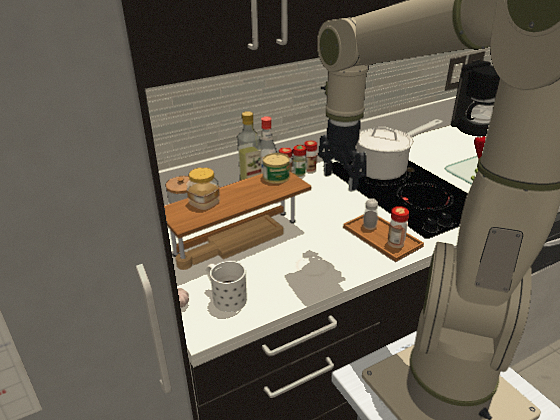

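The scene picture shows the board stowed under the deck around (230,240). The jar stands upright on the tray at (398,228), and everything else is unmoved.

```bash
python3 -c "from workcell import ticket;print(ticket.hand_in())"
```

```text
the job is handed in; nothing more can be done
None
```

The spice jar now stands upright on the free half of the tray and the board is swung in under the shelf until it met the back rail; the other items measured where they started, and the job is handed in, at about 24 s of the 69 s.

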